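Open the wing-handled bleed valve on the clamped caliper

ROBOT

A 6-joint arm with a two-finger parallel gripper is mounted at the origin on the work surface. World frame = base frame: x ahead of the robot, y to its left, z up, the work surface at z = 0. Lengths are in m, angles in rad, forces in N, time in s.
With the tool pointing down it reaches from about 0.275 to 0.825 m from the base axis. Payload 5.2 kg.
Tool frame: the origin (TCP) lies at the very end of the fingers, on their centre line; the grasp point (between the pads) lies 19 mm behind it (manip.grip_point_offset is the distance from the TCP to the grasp point, in m); z points along the fingers, y is the direction in which the jaws open and shut (so a half turn about z gives the same grasp; the last joint's range is limited). The gripper opens to 93 mm and grips with 3 to 60 N. Pads are 15 mm wide; open, the fingers measure 128 mm over their backs; the gripper's body (75 mm by 188 mm) begins 65 mm behind the grasp point.
Start: joints at [1.064, 0.259, 1.535, -0, 1.348, -0.203], TCP at [0.165, 0.525, 0.219] pointing down, gripper open.
Joint ranges: [-3.14, 3.14], [-0.91, 2.08], [0.19, 2.58], [-1.22, 4.36], [0.22, 2.71], [-3.12, 3.12]. Speed limits (rad/s): [2.57, 2.57, 3.14, 3.14, 3.14, 3.14].

INTERFACE

Orientations are given as a rotation vector (axis times angle).
In Python, from rig import manip gives the robot as it stands.
- The arm moves only by the tool step_arm, never from a script. Its argument "increments" is text: rows parted by semicolons, each of 7 numbers parted by spaces: the shift along the tool's x, y, z in mm, then the turn, a rotation vector about the tool's x, y, z in degrees, then the gripper's target within -1 to 1 (shut at 1, half-way at 0, fully open at -1). In form: tx ty tz ax ay az jaw; .... A call has 1 to 12 rows; each row is the pose to reach, as a shift and turn from the pose commanded when the call began, along the tool's axes at that moment; what a row does not reach only later rows make up. A row lasts 1/10 s, in which the tool goes at most 50 mm and 8.59 degrees, less where a joint would pass 70% of its speed; a pose out of reach is approached as far as the arm can. A call with a gripper value outside its range is refused whole. The fingers move at their own pace and stop on an object; "newtons" is the grip in N (left out, the last holds). Time passes only in rows, so rows that repeat a pose let the fingers close. It gives the time, the measured TCP pose, the force and the opening at its end, in the units of the state.
- manip.get_obs(): the state, without advancing time (a new reading comes with each control period).
- manip.camera(name): name is "side" or "top" or "wrist"; returns the picture (384x512x3 uint8, red, green, blue); there is no depth.
- manip.calibration(name): a dict with "vfov" (degrees; the focal length in pixels is half the picture's height over the tangent of half this angle, whatever the lens; pixels are square), "cx", "cy" (the principal point, pixels), "dist_coeffs" ([k1, k2, p1, p2, k3] as OpenCV has them; the pictures are not rectified), "world_to_cam" (4x4, takes a point from world to camera coordinates). Camera axes: x right, y down, z forward; pixel columns grow to the right and rows downward; lengths in m; the calibration is good to about 2 mm. A picture is of the moment at which its call begins: read the wrist's pose just before it. calibration takes no time and is no camera call; for the wrist camera it gives the pose at the moment of the call.
- manip.sign_off(): hands the job in, once; it reports no verdict.
The state is a dict: "clock": time; "qpos": joint angles; "dq": joint speeds; "effort": joint torques, N m; "eef_pos": TCP position; "eef_rot": TCP orientation; "wrist_force": force on the tool from outside, world axes, zero at the start; "torque": the same for the moment, N m; "width": opening from 0.0 (shut) to 1.0 (fully open).
Only numpy, scipy, OpenCV 4.12 (cv2) and the standard library are available. Lean on these libraries where they do the work, as an engineer would, in place of code of your own. Each camera call takes 0.05 s, during which the arm holds its last target.

TASK

Before the pistons come out, the trapped pressure has to be let off: on the clamped brake caliper, open the bleed valve with the flat wing handle all the way to its stop, counter-clockwise seen from above, letting your grip rise with the handle as its stem climbs. Leave the valve with the round knob shut, and let go when done.

Things in the scene. Friction and masses are not known exactly. Their poses are not given: they have to be found in the camera images.
- wing_grip (a point): Grip point on the turning axis of the wing handle, which it turns and rises with: a steel upright flat bar 50 mm long, 14 mm thick, 30 mm tall. The point is 17 mm above the bar's underside, 13 mm below its top, about 148 mm above the bench when shut. x runs along the bar, y across its thickness (the faces to pinch), z up. Below: bare stem 9 mm across, 12 mm long, then brass hexagon body.
- wing_handle (a joint): Turn of the wing handle in rad: 0 shut, 1.45 fully open at the stop; starts 0 to 0.12; grows counter-clockwise seen from above. A steep thread lifts the handle 10 mm per rad. Turning takes about 0.15 N m; it stays where left. The valve stands in either of two bosses, 130 mm apart, on the clamped iron caliper; the spare winged valve lying loose is not it.
- round_grip (a point): Point on the axis of the other valve, in its round ribbed steel knob, 43 mm across, 26 mm tall; 15 mm above the knob's underside, at the height of the wing handle's point when shut. It stands in the caliper's other boss. Leave it shut. The hold-down's arm between the valves is topped 40 mm lower than this point.
- round_handle (a joint): Turn of the round knob in rad: 0 shut, grows counter-clockwise seen from above; same thread as the other.

How it is judged:
By the outcome, as a careful person would: the job done as asked, in the order asked, and still so for the second after the job is handed in, with the robot touching nothing.
It also fails if it takes over 35 s, if anything falls off the work surface, if the arm or the gripper's body presses on something with over 40 N, if the wrist force passes 120 N, or if a joint passes its speed limit or range.

## Working session

There is one attempt and no reset: what is moved stays moved. The work goes in short steps, Python scripts to look and compute and a tool call to move; the robot and the scene stay as the last step left them, time stands still between calls to the robot, and variables do not carry over. Pictures are saved under pics/ and viewed, and the job is handed in when it is done.

Besides the shell and the picture viewer there is one more tool, called in YAML: its name, and indented under it one key for each argument. step_arm: Moves the arm, as the interface text tells. Its arguments: {"type":"object","properties":{"increments":{"type":"string"},"newtons":{"type":"number"}},"required":["increments"]}

```bash
mkdir -p pics; ls; python3 - <<'E'
from rig import manip
import cv2,numpy as np
print(manip.get_obs(), manip.grip_point_offset)
for n in("side","top","wrist"):
    c=manip.calibration(n); print(n,c)
    cv2.imwrite(f"pics/{n}0.png",manip.camera(n)[:,:,::-1])
E
```

```text
pics
{'clock': 0.0, 'qpos': array([ 1.06417291e+00,  2.59336238e-01,  1.53610597e+00,  4.77458405e-06,
        1.34799179e+00, -2.02787230e-01]), 'dq': array([ 0.00101033,  0.00126724, -0.00076155, -0.00026927,  0.00167644,
        0.00048961]), 'effort': array([ 1.91739156e-03, -4.37293446e+01, -2.84010637e+01,  7.19347503e-02,
        4.14318766e-02, -1.76207182e-04]), 'eef_pos': array([0.16424335, 0.52431915, 0.21781217]), 'eef_rot': array([-4.75335095e-01, -3.10477186e+00,  2.70923389e-03]), 'wrist_force': array([ 0.10229893,  0.40854367, -1.11770163]), 'torque': array([-0.02338468,  0.03673118, -0.040528  ]), 'width': 0.9998004310399403} 0.0188
side {'vfov': 53.98012006143006, 'cx': 262.74017831279946, 'cy': 191.05737825222369, 'dist_coeffs': array([-0.10441813,  0.        ,  0.        ,  0.        ,  0.        ]), 'world_to_cam': array([[-0.87933428, -0.47613824,  0.00797431,  0.52778525],
       [-0.34293309,  0.62153423, -0.70433805,  0.28807353],
       [ 0.33040598, -0.62208325, -0.70981992,  0.70632371],
       [ 0.        ,  0.        ,  0.        ,  1.        ]])}
top {'
[... 165 characters left out ...]
, 'world_to_cam': array([[-0.02832488, -0.9992565 , -0.02615626,  0.10297849],
       [-0.98987125,  0.03168125, -0.13838787,  0.59245932],
       [ 0.13911364,  0.02197151, -0.99003265,  0.7724192 ],
       [ 0.        ,  0.        ,  0.        ,  1.        ]])}
wrist {'vfov': 59.23288278909491, 'cx': 254.97882385446144, 'cy': 192.62637793236684, 'dist_coeffs': array([-0.07563724,  0.        ,  0.        ,  0.        ,  0.        ]), 'world_to_cam': array([[ 0.29908689,  0.95422365, -0.00206298, -0.54936697],
       [ 0.91658181, -0.28668603,  0.27872731, -0.03357107],
       [ 0.26537676, -0.08525458, -0.96036807,  0.38937183],
       [ 0.        ,  0.        ,  0.        ,  1.        ]])}
```

View pics/side0.png

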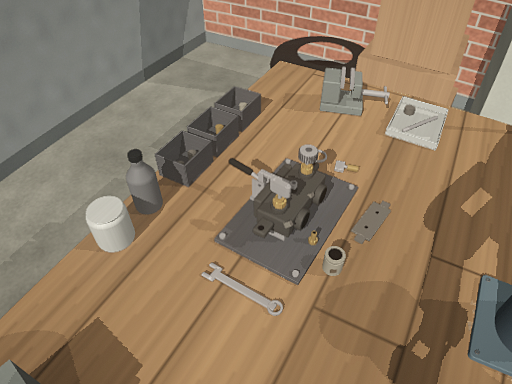

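View pics/top0.png

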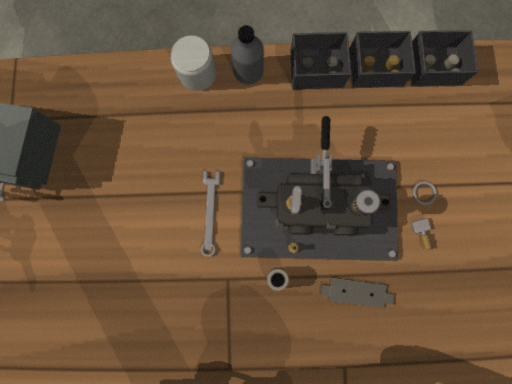

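View pics/wrist0.png

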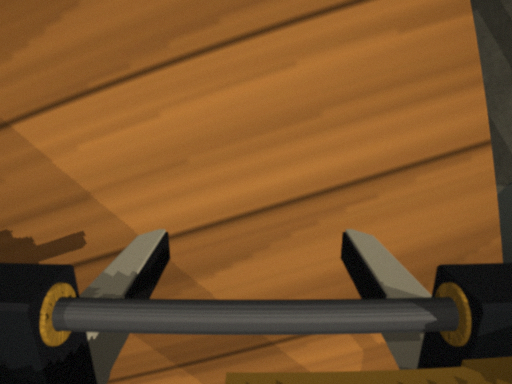

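```bash
python3 - <<'E'
import cv2
a=cv2.imread("pics/top0.png")[110:270,230:410]; cv2.imwrite("pics/topz.png",cv2.resize(a,None,fx=4,fy=4,interpolation=cv2.INTER_CUBIC)[:600])
a=cv2.imread("pics/side0.png")[135:255,215:365]; cv2.imwrite("pics/sidez.png",cv2.resize(a,None,fx=5,fy=5,interpolation=cv2.INTER_CUBIC))
E
```

```text
(no output)
```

View pics/topz.png

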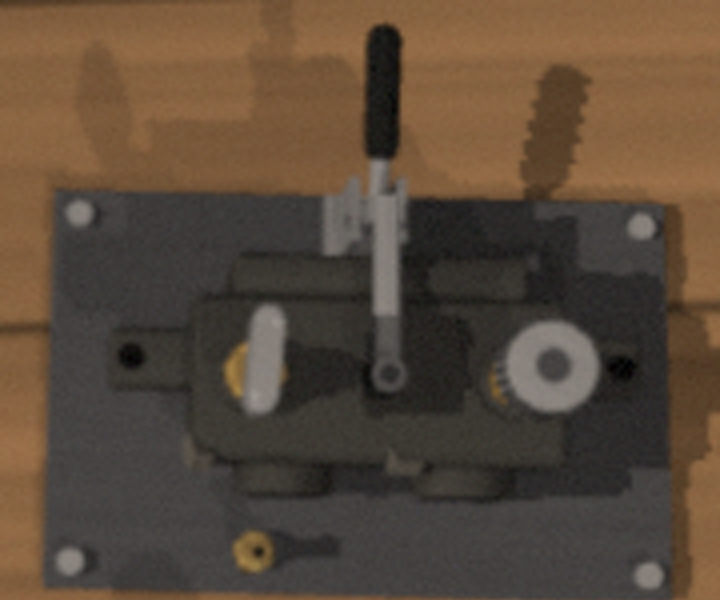

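View pics/sidez.png

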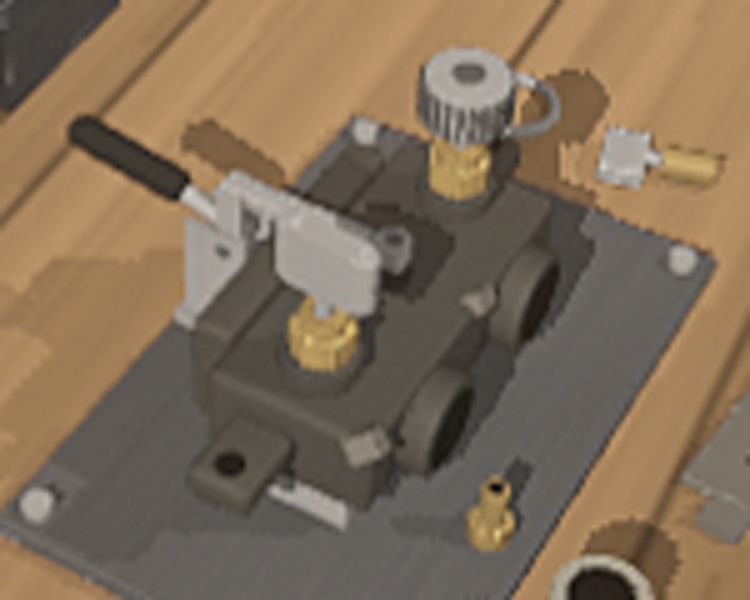

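```bash
cat > h.py <<'E'
from rig import manip
import cv2,numpy as np
def K(c,h=384):
    f=h/2/np.tan(np.radians(c['vfov'])/2); return np.array([[f,0,c['cx']],[0,f,c['cy']],[0,0,1]])
def ray(c,uv):
    p=cv2.undistortPoints(np.array(uv,float).reshape(-1,1,2),K(c),c['dist_coeffs']).reshape(-1,2)
    M=c['world_to_cam'];R=M[:3,:3];t=M[:3,3]
    d=np.c_[p,np.ones(len(p))]@R
    return -R.T@t,d
def onz(c,uv,z):
    o,d=ray(c,uv); return o+d*((z-o[2])/d[:,2])[:,None]
def proj(c,P):
    M=c['world_to_cam'];r=cv2.Rodrigues(M[:3,:3])[0]
    return cv2.projectPoints(np.array(P,float).reshape(-1,3),r,M[:3,3],K(c),c['dist_coeffs'])[0].reshape(-1,2)
E
python3 - <<'E'
from h import *
a=cv2.imread("pics/top0.png").astype(int); c=manip.calibration("top"); print("cam",ray(c,[[256,192]])[0])
b=a.max(2);s=b-a.min(2)
m=((b>105)&(s<30)).astype(np.uint8)
n,l,st,ce=cv2.connectedComponentsWithStats(m)
for i in range(1,n):
    x,y,w,h,A=st[i]
    if 280<x<390 and 150<y<230 and A>20:
        print(st[i],ce[i],onz(c,[ce[i]],.161)[0])
        pts=np.argwhere(l==i)[:,::-1]
        P=onz(c,pts,.161)[:,:2].astype(np.float32)
        r=cv2.minAreaRect(P); print(r); 
        w_,v=np.linalg.eigh(np.cov(P.T)); print(v[:,1],np.degrees(np.arctan2(v[1,1],v[0,1])),np.sqrt(w_*12))
print(b[180:220,285:308])
E
```

```text
cam [0.48192126 0.06716086 0.84940294]
[387 164   6   6  28] [389.78571429 166.14285714] [ 0.6146516  -0.17538253  0.161     ]
((0.6141571998596191, -0.17481493949890137), (0.009210912510752678, 0.009499221108853817), 85.22447204589844)
[-0.45402594  0.89098847] 117.00227870475881 [0.00931608 0.01029162]
[291 187  10  26 205] [295.55121951 199.6       ] [ 0.55887704 -0.00057534  0.161     ]
((0.5591448545455933, -0.0006036693230271339), (0.014964531175792217, 0.046388816088438034), 81.70612335205078)
[-0.9869667   0.16092463] 170.739431130247 [0.01440578 0.04509448]
[357 191  22  22 330] [367.43636364 201.18181818] [ 0.55186177 -0.12971162  0.161     ]
((0.5513544082641602, -0.12986698746681213), (0.03839734196662903, 0.037965524941682816), 88.098876953125)
[-0.29434086  0.95570051] 107.11801691727555 [0.03715961 0.03809685]
[[ 63  58  49  53  60  60  62  62  62  63  64  64  63  64  56  65  64  63
   60  64  62  64  63]
 [ 57  50  43  50  59  62  63  62  63  59  59  59  60  64  61  62  58  61
   63  64  62  60  61]
 [ 55  51  43  45  56  52  56  51  52  50  60  54  56  54  58  58  56
[... 2917 characters left out ...]
 48  53  63  62  58]
 [ 62  61  63  65  55  61  73  91  91  96  93  83  67  56  51  50  51  55
   57  64  64  60  62]
 [ 66  62  66  59  63  60  65  72  74  69  68  64  65  60  62  58  58  61
   64  62  57  66  62]
 [ 59  62  62  63  61  62  65  65  64  63  65  62  65  61  63  64  59  62
   65  60  63  65  62]
 [ 62  63  63  62  61  59  60  61  63  60  65  64  64  63  61  63  62  57
   63  61  59  64  61]
 [ 63  60  64  64  60  58  62  62  64  63  63  63  60  66  64  60  62  60
   61  62  64  61  60]
 [ 64  60  64  61  63  62  63  60  64  62  62  63  62  65  63  61  62  59
   62  62  61  57  62]
 [ 62  63  63  67  62  65  62  64  62  63  64  61  62  63  62  63  64  62
   65  61  62  61  63]]
```

```bash
cat >> h.py <<'E'
def tri(uvs):
    A=np.zeros((3,3));b=np.zeros(3)
    for n,uv in uvs:
        o,d=ray(manip.calibration(n),[uv]);d=d[0]/np.linalg.norm(d[0]);Q=np.eye(3)-np.outer(d,d);A+=Q;b+=Q@o
    P=np.linalg.solve(A,b); return P,[np.round(proj(manip.calibration(n),P)[0]-uv,1) for n,uv in uvs]
E
python3 - <<'E'
from h import *
from scipy.spatial.transform import Rotation as R
print("tip",tri([("side",(232,161)),("top",(326,118.7))]))
print("knobtop",tri([("side",(215+468/5,135+72/5)),("top",(230+553/4,110+364/4))]))
# wing top ends
print("bar end near",tri([("side",(215+368/5,135+255/5)),("top",(230+262/4,110+408/4))]))
print("bar end far",tri([("side",(215+288/5,135+208/5)),("top",(230+268/4,110+310/4))]))
o=manip.get_obs();w=manip.calibration("wrist")['world_to_cam'];cp=-w[:3,:3].T@w[:3,3]
T=R.from_rotvec(o['eef_rot']).as_matrix();print("cam in tool",T.T@(cp-o['eef_pos']),"\nT",T)
for z in(.161,.162):
  pass
c=manip.calibration("top");print(onz(c,[[296.2,199.3]],.1615), onz(c,[[247,35],[193,50]],.2))
E
```

```text
tip (array([ 0.73030659, -0.07765781,  0.09070731]), [array([-0.3, -0.1]), array([0.1, 0.3])])
knobtop (array([ 0.55306193, -0.13170928,  0.15845967]), [array([0.3, 0. ]), array([-0.2, -0.4])])
bar end near (array([0.53852767, 0.00136382, 0.16222406]), [array([1.1, 0.1]), array([-0.5, -1.1])])
bar end far (array([ 0.58019499, -0.00360436,  0.16590407]), [array([0.1, 0. ]), array([-0. , -0.1])])
cam in tool [ 0.0762488   0.00036952 -0.16422943] 
T [[-9.54205981e-01  2.99149646e-01 -6.59905277e-04]
 [ 2.99150247e-01  9.54205283e-01 -1.18663194e-03]
 [ 2.74704576e-04 -1.32970212e-03 -9.99999078e-01]]
[[ 0.55932555 -0.0017135   0.1615    ]] [[0.85985563 0.07720761 0.2       ]
 [0.8346336  0.17653705 0.2       ]]
```

step_arm:
  increments: "-20 -14 0 0 0 -1 -1; -60 -43 0 0 0 -2 -1; -100 -72 0 0 0 -3 -1; -140 -101 0 0 0 -4 -1; -180 -129 0 0 0 -5 -1; -220 -158 0 0 0 -6 -1; -260 -187 0 0 0 -7 -1; -300 -216 0 0 0 -8 -1; -340 -244 0 0 0 -8 -1; -380 -273 0 0 0 -8 -1; -420 -302 0 0 0 -8 -1; -455 -327 0 0 0 -8 -1"
  newtons: 30

```text
clock: 1.35
eef_pos: [0.5019, 0.0744, 0.2185]
eef_rot: [-0.259, -3.131, 0.0]
wrist_force: [0.8, 0.0, -0.1]
width: 1.001
```

step_arm:
  increments: "-25 -24 0 0 0 0 -1; -50 -48 0 0 0 0 -1; -65 -63 0 0 0 0 -1; -70 -68 0 0 0 0 -1; -70 -68 0 0 0 0 -1; -70 -68 0 0 0 0 -1"

```text
clock: 1.95
eef_pos: [0.558, -0.0006, 0.2186]
eef_rot: [-0.256, -3.13, -0.001]
wrist_force: [-1.3, 0.6, 0.0]
width: 0.998
```

```bash
python3 - <<'E'
from h import *
import pickle
o=manip.get_obs();c=manip.calibration("wrist");im=manip.camera("wrist")[:,:,::-1]
print(o['eef_pos'],o['eef_rot'],o['qpos'])
pickle.dump((o,c),open("w1.pkl","wb"));cv2.imwrite("pics/w1.png",im)
cv2.imwrite("pics/w1z.png",cv2.resize(im,None,fx=1.5,fy=1.5))
E
```

```text
[ 0.55798298 -0.00061586  0.21857455] [-2.56287960e-01 -3.13021961e+00 -9.89770071e-04] [-2.01352511e-01  2.73525499e-01  1.51505829e+00  5.30945276e-04
  1.35397629e+00 -1.60887696e+00]
```

View pics/w1z.png

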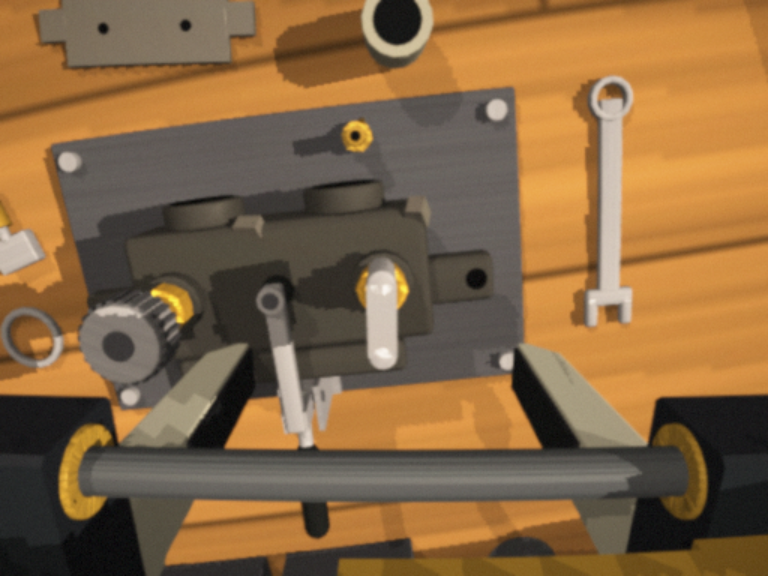

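```bash
python3 - <<'E'
from h import *
import pickle
o,c=pickle.load(open("w1.pkl","rb"))
a=cv2.imread("pics/w1.png")
z=cv2.resize(a[160:255,225:285],None,fx=6,fy=6,interpolation=cv2.INTER_CUBIC);cv2.imwrite("pics/w1zz.png",z)
s=a.max(2).astype(int)-a.min(2);m=((a.max(2)>110)&(s<45)).astype(np.uint8)
n,l,st,ce=cv2.connectedComponentsWithStats(m)
i=l[235,255];print(st[i],ce[i])
P=onz(c,np.argwhere(l==i)[:,::-1],.161)[:,:2]
w,v=np.linalg.eigh(np.cov(P.T));print(P.mean(0),np.degrees(np.arctan2(v[1,1],v[0,1])),np.sqrt(w*12))
for r in range(170,250,4):
    k=np.flatnonzero(l[r]==i); print(r,k.min() if len(k) else 0,k.max() if len(k) else 0)
E
```

```text
[ 244  172   22   75 1408] [254.26846591 210.28125   ]
[ 0.55909754 -0.00118242] 171.32027032045792 [0.0136907  0.05137793]
170 0 0
174 249 261
178 248 261
182 246 262
186 245 262
190 245 263
194 245 263
198 245 263
202 245 263
206 244 264
210 244 264
214 244 264
218 244 264
222 244 264
226 244 265
230 244 265
234 244 265
238 245 265
242 247 263
246 253 256
```

View pics/w1zz.png

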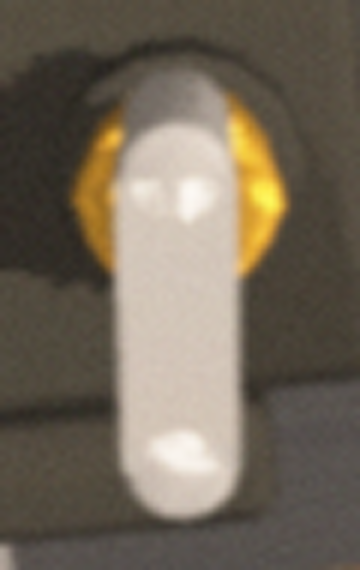

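```bash
python3 - <<'E'
from h import *
import pickle
o,c=pickle.load(open("w1.pkl","rb"))
for z in(.161,.162): 
    P=onz(c,[[225+174/6-.4,180],[225+182/6-.4,246]],z);print(P,P.mean(0),np.linalg.norm(P[0]-P[1]),np.degrees(np.arctan2(*(P[0]-P[1])[[1,0]])))
E
```

```text
[[ 0.53738855  0.00194647  0.161     ]
 [ 0.58567603 -0.0050979   0.161     ]] [ 0.56153229 -0.00157572  0.161     ] 0.0487986027839528 171.7000162531761
[[ 0.53714322  0.00199123  0.162     ]
 [ 0.58521305 -0.00502138  0.162     ]] [ 0.56117813 -0.00151508  0.162     ] 0.048578651321433554 171.7000162531761
```

step_arm:
  increments: "0 0 0 0 0 4 -1; 0 0 0 0 0 12 -1; 0 0 0 0 0 20 -1; 0 0 0 0 0 28 -1; 0 0 0 0 0 36 -1; 0 0 0 0 0 44 -1; 0 0 0 0 0 52 -1; 0 0 0 0 0 60 -1; 0 0 0 0 0 68 -1; 0 0 0 0 0 76 -1; 0 0 0 0 0 84 -1; 0 0 0 0 0 90 -1"

```text
clock: 3.2
eef_pos: [0.5581, -0.0003, 0.219]
eef_rot: [-2.399, -2.028, -0.0]
wrist_force: [0.9, -0.4, 0.1]
width: 1.001
```

step_arm:
  increments: "0 0 0 0 0 8 -1; 0 0 0 0 0 16 -1; 0 0 0 0 0 24 -1; 0 0 0 0 0 32 -1; 0 0 0 0 0 40 -1; 0 0 0 0 0 48 -1; 0 0 0 0 0 56 -1; 0 0 0 0 0 64 -1; 0 0 0 0 0 72 -1; 0 0 0 0 0 80 -1; 0 0 0 0 0 87 -1; 0 0 0 0 0 89.5 -1"

```text
clock: 4.4
eef_pos: [0.5581, -0.0003, 0.2191]
eef_rot: [-3.132, 0.247, -0.0]
wrist_force: [0.3, 0.7, -0.5]
width: 1.005
```

step_arm:
  increments: "0 0 0 0 0 0 -1; 0 0 0 0 0 0 -1"

```text
clock: 4.6
eef_pos: [0.5584, -0.0008, 0.2189]
eef_rot: [-3.132, 0.24, -0.0]
wrist_force: [-0.4, -0.5, -0.2]
width: 1.0
```

```bash
cat > st.py <<'E'
from h import *
from scipy.spatial.transform import Rotation as R
o=manip.get_obs();T=R.from_rotvec(o['eef_rot']).as_matrix()
print(o['clock'],o['eef_pos'],o['qpos'],o['wrist_force'],o['torque'],o['width']);print(T,"yaw_y",np.degrees(np.arctan2(T[1,1],T[0,1])))
E
python3 - <<'E'
from st import *
g=np.array([.5603,-.0015,.129]);print("delta tool mm",T.T@(g-o['eef_pos'])*1000)
E
```

```text
4.6 [ 0.55837533 -0.00084351  0.21891995] [-2.01359420e-01  2.73328342e-01  1.51446822e+00  1.37937322e-04
  1.35364032e+00  1.52215501e+00] [-0.38861511 -0.474974   -0.1894037 ] [-0.02798826  0.16594461 -0.03359305] 0.9995886222082163
[[ 9.88356703e-01 -1.52154513e-01  1.79564589e-04]
 [-1.52154532e-01 -9.88356711e-01  1.00821605e-04]
 [ 1.62133405e-04 -1.26969275e-04 -9.99999979e-01]] yaw_y -98.75180450294853
delta tool mm [ 1.98757074  0.36741192 89.92022991]
```

step_arm:
  increments: "2 0 15 0 0 0 -1; 2 0 35 0 0 0 -1; 2 0 55 0 0 0 -1; 2 0 72 0 0 0 -0.6; 2 0 84 0 0 0 0; 2 0 88 0 0 0 0; 2 0 88 0 0 0 0.3; 2 0 88 0 0 0 0.3"

```text
clock: 5.4
eef_pos: [0.5613, -0.0022, 0.1314]
eef_rot: [3.132, -0.243, 0.002]
wrist_force: [0.4, 0.1, -0.4]
width: 0.619
```

```bash
python3 - <<'E'
from st import *
im=manip.camera("wrist")[:,:,::-1];cv2.imwrite("pics/w2.png",cv2.resize(im,None,fx=1.5,fy=1.5))
E
```

```text
5.4 [ 0.56133755 -0.00217988  0.13144104] [-2.02577926e-01  3.50348902e-01  1.63143167e+00  9.28107701e-06
  1.15846593e+00  1.52336085e+00] [ 0.43086858  0.07288135 -0.41158992] [-0.05476566  0.07319691 -0.00685467] 0.6191481738391518
[[ 9.87988068e-01 -1.54524540e-01  1.32033276e-03]
 [-1.54524327e-01 -9.87988949e-01 -2.62509410e-04]
 [ 1.34503833e-03  5.53326331e-05 -9.99999094e-01]] yaw_y -98.8892222004377
```

View pics/w2.png

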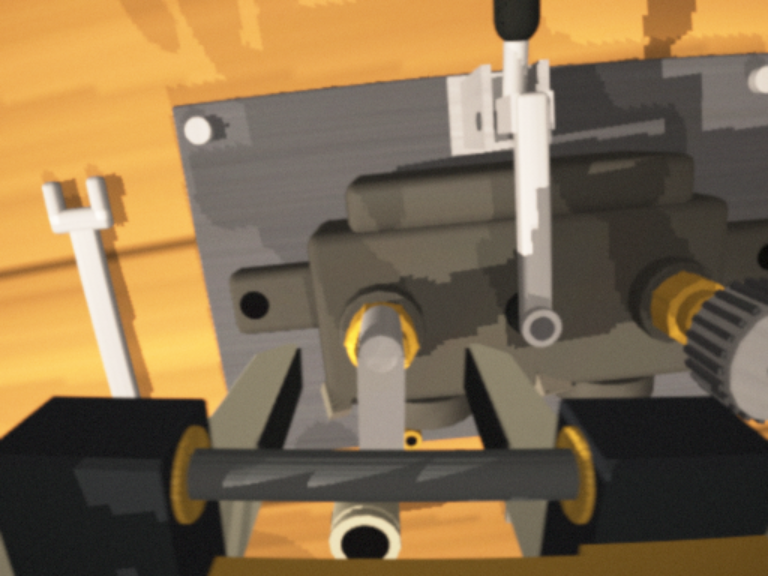

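step_arm:
  increments: "0 0 0 0 0 0 1; 0 0 0 0 0 0 1; 0 0 0 0 0 0 1; 0 0 0 0 0 0 1; 0 0 0 0 0 0 1; 0 0 0 0 0 0 1"
  newtons: 45

```text
clock: 6.05
eef_pos: [0.5609, -0.0017, 0.1307]
eef_rot: [-3.131, 0.244, -0.0]
wrist_force: [0.3, 1.0, 1.3]
width: 0.148
```

```bash
python3 st.py
```

```text
6.05 [ 0.56089677 -0.00165242  0.13073235] [-2.02345818e-01  3.50938937e-01  1.63248055e+00  9.03182863e-04
  1.15802220e+00  1.52335185e+00] [0.26427307 1.02574743 1.32509388] [0.4159781  0.06183468 0.07042686] 0.14769686385440423
[[ 9.87970773e-01 -1.54640397e-01  3.14290763e-04]
 [-1.54640600e-01 -9.87970484e-01  7.80078736e-04]
 [ 1.89878312e-04 -8.19297104e-04 -9.99999646e-01]] yaw_y -98.89594407143663
```

step_arm:
  increments: "0 0 -0.35 0 0 -2 1; 0 0 -0.87 0 0 -5 1; 0 0 -1.75 0 0 -10 1; 0 0 -2.62 0 0 -15 1; 0 0 -3.49 0 0 -20 1; 0 0 -4.36 0 0 -25 1; 0 0 -5.24 0 0 -30 1; 0 0 -6.11 0 0 -35 1; 0 0 -6.98 0 0 -40 1"

```text
clock: 6.95
eef_pos: [0.5609, -0.0016, 0.1376]
eef_rot: [-3.025, -0.847, -0.001]
wrist_force: [1.1, 2.7, -0.1]
width: 0.151
```

```bash
python3 st.py
```

```text
6.95 [ 0.56087436 -0.00164835  0.13759277] [-2.02390658e-01  3.44202981e-01  1.62389472e+00  9.68544436e-04
  1.17351307e+00  8.22154852e-01] [ 1.12019067  2.69195513 -0.09254028] [ 0.32887433 -0.0437543  -0.14566717] 0.15117379333608869
[[ 8.54672747e-01  5.19167092e-01  1.61944778e-04]
 [ 5.19166776e-01 -8.54672502e-01  8.78487902e-04]
 [ 5.94491758e-04 -6.66743321e-04 -9.99999601e-01]] yaw_y -58.723594046639946
```

step_arm:
  increments: "0 0 -0.87 0 0 -5 1; 0 0 -1.75 0 0 -10 1; 0 0 -2.62 0 0 -15 1; 0 0 -3.49 0 0 -20 1; 0 0 -4.36 0 0 -25 1; 0 0 -5.24 0 0 -30 1; 0 0 -6.11 0 0 -35 1"

```text
clock: 7.65
eef_pos: [0.5609, -0.0017, 0.1437]
eef_rot: [-2.63, -1.717, -0.001]
wrist_force: [0.8, 1.6, 0.7]
width: 0.149
```

```bash
python3 st.py
```

```text
7.65 [ 0.56092532 -0.00165992  0.14373815] [-2.02385532e-01  3.38263634e-01  1.61613013e+00  9.51659318e-04
  1.18705471e+00  2.11282634e-01] [0.76547902 1.63950507 0.67560818] [ 0.29362172 -0.06681153 -0.18740743] 0.1485801334685844
[[ 4.02296805e-01  9.15509246e-01  3.18764848e-04]
 [ 9.15508866e-01 -4.02296929e-01  8.35422493e-04]
 [ 8.93075135e-04 -4.42557557e-05 -9.99999600e-01]] yaw_y -23.721849365937256
```

step_arm:
  increments: "0 0 -0.35 0 0 -2 1; 0 0 -0.7 0 0 -4 1"

```text
clock: 7.85
eef_pos: [0.5609, -0.0017, 0.1444]
eef_rot: [-2.57, -1.805, -0.001]
wrist_force: [0.5, 2.2, -0.1]
width: 0.148
```

```bash
python3 st.py
```

```text
7.85 [ 0.56090536 -0.00166443  0.14439585] [-2.02387931e-01  3.37636980e-01  1.61528950e+00  9.30190360e-04
  1.18857205e+00  1.43526986e-01] [ 0.48330922  2.24090234 -0.0537003 ] [ 0.29337676  0.00085668 -0.21864919] 0.14764150565525516
[[ 3.39383764e-01  9.40647963e-01  2.65832251e-04]
 [ 9.40647600e-01 -3.39383866e-01  8.26499877e-04]
 [ 8.67664603e-04 -3.04461703e-05 -9.99999623e-01]] yaw_y -19.839340349048246
```

step_arm:
  increments: "0 0 -0.35 0 0 -2 1; 0 0 -0.7 0 0 -4 1"

```text
clock: 8.05
eef_pos: [0.5609, -0.0017, 0.1449]
eef_rot: [-2.506, -1.893, -0.001]
wrist_force: [1.9, 2.3, -2.8]
width: 0.147
```

```bash
python3 st.py
```

```text
8.05 [ 0.56091908 -0.00165279  0.14490797] [-2.02479043e-01  3.37196318e-01  1.61456589e+00  1.11839375e-03
  1.18980861e+00  7.42832451e-02] [ 1.85307362  2.34702726 -2.78264015] [ 0.27832866 -0.17957625 -0.64740668] 0.14718920547768824
[[ 2.73642466e-01  9.61831455e-01  2.30381729e-04]
 [ 9.61830924e-01 -2.73642558e-01  1.01255837e-03]
 [ 1.03695274e-03 -5.54906990e-05 -9.99999461e-01]] yaw_y -15.881135809917437
```

step_arm:
  increments: "0 0 0 0 0 -1.5 1; 0 0 0 0 0 -2.5 1; 0 0 0 0 0 -2.5 1; 0 0 0 0 0 -2.5 1"

```text
clock: 8.45
eef_pos: [0.5609, -0.0017, 0.145]
eef_rot: [-2.466, -1.945, -0.001]
wrist_force: [2.8, 4.4, -2.6]
width: 0.151
```

```bash
python3 st.py
```

```text
8.45 [ 0.56090706 -0.00168311  0.14500287] [-2.02498474e-01  3.37101695e-01  1.61445089e+00  1.05535045e-03
  1.19003191e+00  3.21146849e-02] [ 2.83271837  4.36381371 -2.61159813] [ 0.76125781 -0.3747935  -0.99950954] 0.15130617027501525
[[ 2.32848093e-01  9.72513097e-01  2.05234861e-04]
 [ 9.72512625e-01 -2.32848182e-01  9.58066679e-04]
 [ 9.79520958e-04 -2.34905062e-05 -9.99999520e-01]] yaw_y -13.46481436801421
```

step_arm:
  increments: "0 0 0 0 0 1 1; 0 0 0 0 0 1.5 1; 0 0 0 0 0 1.5 0.6; 0 0 0 0 0 1.5 0; 0 0 0 0 0 1.5 -0.3; 0 0 0 0 0 1.5 -0.3; 0 0 0 0 0 1.5 -0.3; 0 0 0 0 0 1.5 -0.3"

```text
clock: 9.25
eef_pos: [0.5608, -0.0023, 0.1452]
eef_rot: [2.491, 1.915, -0.0]
wrist_force: [-0.1, 0.3, 0.2]
width: 0.583
```

```bash
python3 - <<'E'
from st import *
im=manip.camera("wrist")[:,:,::-1];cv2.imwrite("pics/w3.png",cv2.resize(im,None,fx=1.5,fy=1.5))
E
```

```text
9.25 [ 0.56075664 -0.00225238  0.14520512] [-2.02775256e-01  3.36790596e-01  1.61436675e+00 -2.23970279e-04
  1.19040297e+00  5.73723763e-02] [-0.12858418  0.29807819  0.22080751] [-0.05919925  0.10357165 -0.00899657] 0.5827717871503434
[[ 2.57142862e-01  9.66373400e-01 -1.01945554e-05]
 [ 9.66373378e-01 -2.57142858e-01 -2.10214507e-04]
 [-2.05767165e-04  4.42034129e-05 -9.99999978e-01]] yaw_y -14.900596767335097
```

View pics/w3.png

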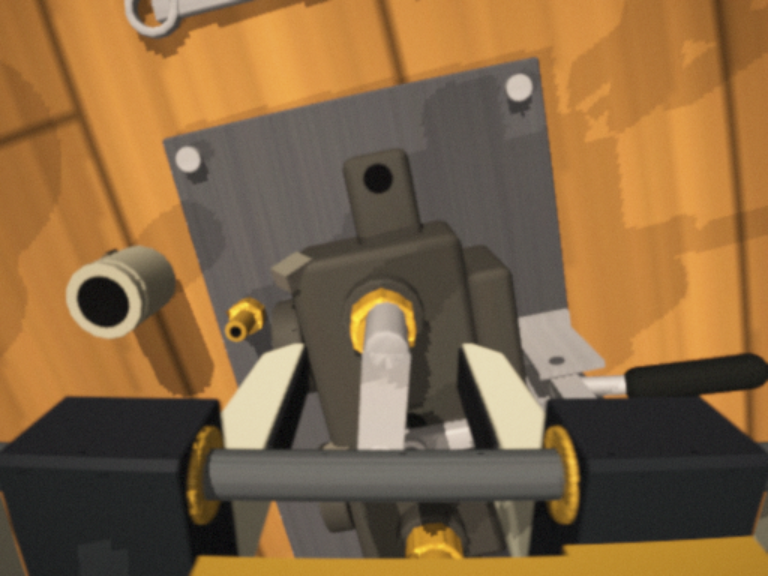

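step_arm:
  increments: "0 0 -10 0 0 0 -0.3; 0 0 -30 0 0 0 -0.3; 0 0 -55 0 0 0 -0.3; 0 0 -80 0 0 0 -0.3; 0 0 -100 0 0 0 -0.3; 0 0 -105 0 0 0 -0.3; 0 0 -105 0 0 0 -0.3"

```text
clock: 10.0
eef_pos: [0.5612, -0.0022, 0.2512]
eef_rot: [2.489, 1.914, 0.002]
wrist_force: [0.2, -0.6, 0.2]
width: 0.653
```

step_arm:
  increments: "8 -25 0 0 0 0 -0.3; 15 -65 0 0 0 0 -0.3; 30 -105 0 0 0 0 -0.3; 40 -140 0 0 0 0 -0.3; 40 -150 0 0 0 0 -0.3; 40 -150 0 0 0 0 -0.3"

```text
clock: 10.6
eef_pos: [0.4247, 0.0756, 0.2496]
eef_rot: [-2.489, -1.916, 0.001]
wrist_force: [0.3, 0.5, -0.4]
width: 0.651
```

```bash
python3 - <<'E'
from st import *
for n in("side","top","wrist"):
    im=manip.camera(n)[:,:,::-1];cv2.imwrite(f"pics/{n}4.png",im)
    if n=="top": cv2.imwrite("pics/top4z.png",cv2.resize(im[110:260,230:410],None,fx=4,fy=4))
    if n=="side": cv2.imwrite("pics/side4z.png",cv2.resize(im[135:255,215:365],None,fx=5,fy=5))
E
```

```text
10.6 [0.42466641 0.07558755 0.24955148] [-8.34848428e-02  1.94999871e-02  1.74139090e+00 -1.76714278e-04
  1.38176201e+00  1.75315887e-01] [ 0.25532443  0.45413996 -0.35643298] [-0.09723322  0.03911727 -0.00467808] 0.6505639065790765
[[ 2.55889024e-01  9.66705571e-01 -1.07102295e-03]
 [ 9.66706099e-01 -2.55889257e-01 -8.45504383e-05]
 [-3.55798648e-04 -1.01372889e-03 -9.99999423e-01]] yaw_y -14.826291991831537
```

View pics/top4z.png

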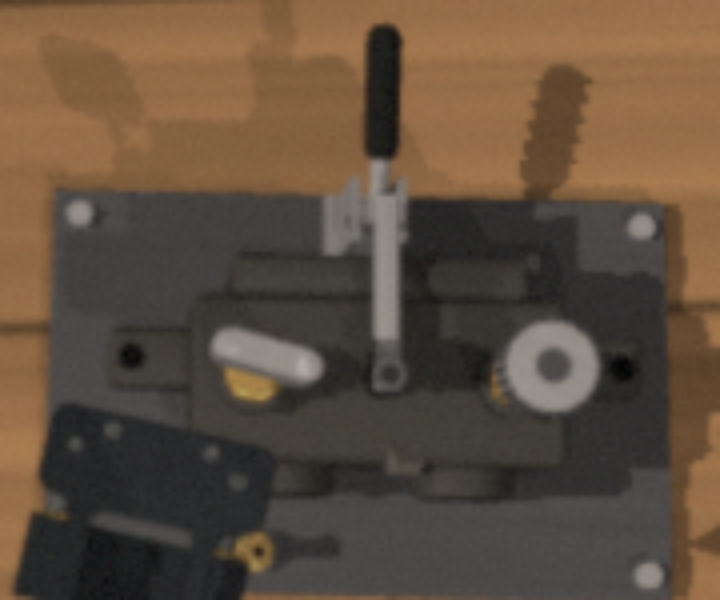

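View pics/side4z.png

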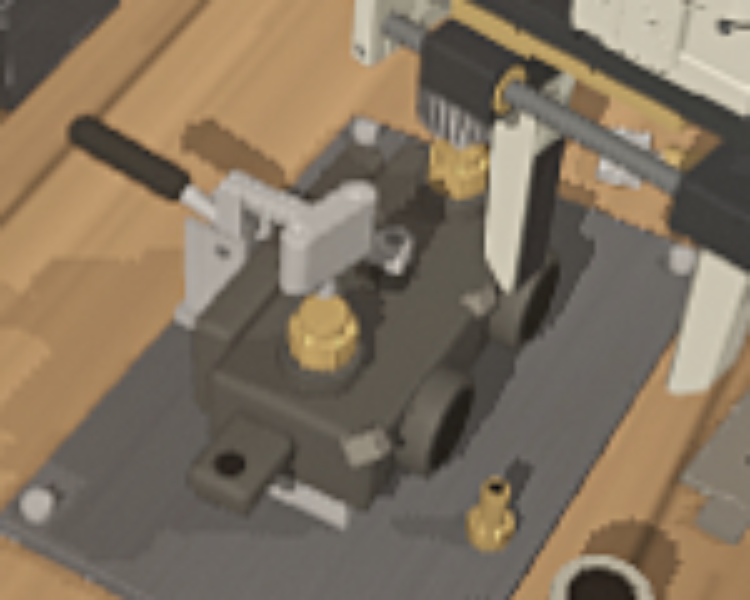

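View pics/wrist4.png

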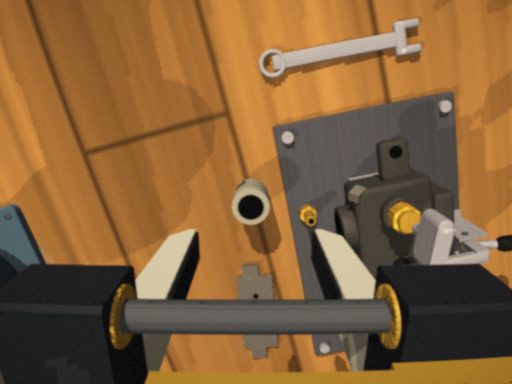

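```bash
python3 - <<'E'
from h import *
c=manip.calibration("top")
def f(fn,z):
    a=cv2.imread(fn).astype(int);b=a.max(2);m=((b>118)&(b-a.min(2)<30)).astype(np.uint8)
    n,l,st,ce=cv2.connectedComponentsWithStats(m)
    for i in range(1,n):
        x,y,w,h,A=st[i]
        if 275<x<300 and 180<y<205 and A>60:
            P=onz(c,np.argwhere(l==i)[:,::-1],z)[:,:2]
            w_,v=np.linalg.eigh(np.cov(P.T));print(P.mean(0),np.degrees(np.arctan2(v[1,1],v[0,1]))%180,np.sqrt(w_*12),cv2.minAreaRect(P.astype(np.float32))[2])
f("pics/top0.png",.161);f("pics/top4.png",.175)
# knob ring check
a=cv2.imread("pics/top0.png").astype(int)[185:225,345:395];b=cv2.imread("pics/top4.png").astype(int)[185:225,345:395];print(abs(a-b).mean(),abs(a-b).max())
E
```

```text
[ 5.59017440e-01 -5.37590261e-04] 170.9083269893651 [0.01356323 0.04399351] 82.6409912109375
[ 0.55972654 -0.00080837] 72.73823179076778 [0.01354937 0.04572415] 72.03271484375
7.503666666666667 28
```

```bash
python3 -c "
from rig import manip
print(manip.get_obs()['dq'].round(3));print(manip.sign_off())"
```

```text
[-0.007  0.008 -0.009  0.003  0.003  0.001]
the job is handed in; nothing more can be done
None
```

I pinched the wing handle and turned it counter-clockwise to its stop, with the grip rising about 14 mm along with it. Then I let go, lifted clear and handed the job in at about 10.6 s.

- **Stop reached:** the wrist turning moment was about 0.2 N m while the handle turned. It climbed past 0.65 to 1.0 N m at the end, so the handle was firmly on its stop.
- **Angle turned:** the top camera shows the bar turned about 82° (171° to 73°). Full travel is 83° less an unknown starting angle of up to 7°, so this fits.
- **Disagreement:** the tool itself turned about 85°, so the bar slipped 3–4° in the pads during the last push against the stop. I saw no sign of it springing back after release, but I did not grip it again to check.
- **Round knob:** the arm never touched it, and it looks the same in the before and after top pictures. I did not measure its angle separately, and the picture comparison showed only small brightness differences.
- **At hand-in:** the gripper was open and clear, the wrist force was near zero, and nothing in the pictures had moved apart from the wing handle.

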